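Run the locked chisel carriage home to its stop

TASK

On the sharpening slide beside the bench grinder, press the black lock button on the carriage fully down with a fingertip and, keeping it down the whole way, push the carriage towards the grinder until it is fully home against its end block. Then let the button spring up so that the carriage is locked there, and move clear. Grasp nothing, and leave the tools and other things on the bench as they are.

Things in the scene. Friction and masses are not known exactly. Their poses are not given: they have to be found in the camera images.
- tool_slide: Fixed sharpening station: steel base plate (90 mm wide, 330 long, 12 thick) with a guide bar along its own y axis; at its +y end an end block, beyond it a bench grinder (215 mm tall). Origin on the bench on the guide's centre line, 110 mm short of the end block's near face; z up. The carriage slides along this body's +y, towards the grinder.
- end_block (a point): Middle of the end block's near face (90 mm wide, top 56 mm above the bench), where the carriage's front stops. The grinder begins 80 mm beyond it (+y of the station) and reaches from 55 mm to the -x side to 305 mm to the +x side of the guide's centre line.
- carriage (a joint): Carriage position along the station's +y, m: 0 furthest from the end block, 0.110 fully home against it (rigid stop). It starts at 0. A toothed rack under the bar locks it (1 mm play; notches every 10 mm, also at the end) unless the lock button is down; unlocked it slides with about 3 N and stays where it is left. Grey casting 96 mm wide, 160 long: low rear deck (top 56 mm up) with the button, tall clamp head ahead.
- lock_key (a joint): Travel of the lock button in m: 0 up (carriage locked), 0.006 fully down, where it meets a rigid stop. It unlocks the carriage in the last 2 mm of its travel. Springs back up when let go; about 4.5 N starts it, 7.5 N holds it fully down.
- key_top (a point): Centre of the top of the lock button, a black ribbed rectangular push button 42 mm wide (station's x), 46 mm long (station's y), on the carriage's rear deck. 68 mm above the bench when up, 62 mm when down; the point moves with it. A finger rubbing sideways on it can drag the unlocked carriage.
- head_face (a point): Centre of the flat upright rear face of the carriage's clamp head, 26 mm ahead (+y) of the button's centre; face 96 mm wide, from 56 to 96 mm above the bench; the head is 104 mm long with a chisel blade out of its front. A finger standing on the button can push against this face.
- wrench: Bystander, not to be disturbed: open-ended wrench lying on the bench.
- screwdriver: Bystander, not to be disturbed: screwdriver lying on the bench.
- socket: Bystander, not to be disturbed: upright steel socket, a tube 32 mm in diameter, 38 mm tall.
- hammer: Bystander, not to be disturbed: hammer lying on the bench.
- spray_can: Bystander, not to be disturbed: standing spray can, 60 mm in diameter, 170 mm tall.
- tape_roll: Bystander, not to be disturbed: roll of grey tape lying flat, 100 mm in diameter, 45 mm high.
- wood_block: Bystander, not to be disturbed: loose block of light wood, 130 x 60 x 35 mm.

How it is judged:
By the outcome, as a careful person would: the job done as asked, in the order asked, and still so for the second after the job is handed in, with the robot touching nothing.
It also fails if it takes over 38 s, if anything falls off the work surface, if the arm or the gripper's body presses on something with over 40 N, if the wrist force passes 120 N, or if a joint passes its speed limit or range.

ROBOT

A 6-joint arm with a two-finger parallel gripper is mounted at the origin on the work surface. World frame = base frame: x ahead of the robot, y to its left, z up, the work surface at z = 0. Lengths are in m, angles in degrees, forces in N, time in s.
With the tool pointing down it reaches from about 0.275 to 0.75 m from the base axis. Payload 10.2 kg.
Tool frame: the origin (TCP) lies on the front face of the gripper's body, between the roots of the fingers; the fingertips stand 64 mm ahead of it and the grasp point (between the pads) lies 45 mm ahead of it; x points along the fingers, y is the direction in which the jaws open and shut, and the axes are right-handed (so a half turn about x gives the same grasp; the last joint's range is limited). The gripper opens to 88 mm and grips with 3 to 60 N. Pads are 18 mm wide; open, the fingers measure 123 mm over their backs; the gripper's body (75 mm by 187 mm) begins 45 mm behind the grasp point.
Start: joints at [55.268, 17.928, 85.812, -0, 76.261, -12.8], TCP at [0.196, 0.487, 0.303] pointing down, gripper open.
Joint ranges: [-168.41, 168.41], [-55.51, 124.54], [10.69, 146.95], [-70.63, 250.63], [1, 178], [-165.06, 165.06]. Speed limits (degrees/s): [136.94, 136.94, 172.46, 180, 180, 180].

INTERFACE

Orientations are given as a 3x3 rotation matrix whose columns are the frame's x, y, z axes.
In Python, from cell import robot gives the robot as it stands.
- The arm moves only by the tool step_arm, never from a script. Its arguments are lists of equal length, an entry for each row: "offset": the shift along the world's x, y, z in cm, a list of three; "yaw": the turn about the world's z in degrees. A call has exactly 5 rows; each row shifts and turns the commanded pose from where the row before left it; what a row does not reach is not made up. A row lasts 1/10 s, in which the tool goes at most 50 mm and 8.59 degrees, less where a joint would pass 70% of its speed; a pose out of reach is approached as far as the arm can. A call with a gripper value outside its range is refused whole. "hand" is the closure in counts, from 0 (fully open) to 255 (shut), set as the call begins (left out, the last holds). The fingers move at their own pace and stop on an object; "grip_force" is the grip in N (left out, the last holds). Time passes only in rows, so rows that do not move let the fingers close, or fill a call up. It gives the time, the measured TCP pose, the force and the opening at its end, in the units of the state.
- robot.read_state(): the state, without advancing time (a new reading comes with each control period).
- robot.get_image(name): name is "side" or "top" or "wrist"; returns the picture (400x640x3 uint8, red, green, blue); there is no depth.
- robot.camera_info(name): a dict with "fx", "fy", "cx", "cy" (pixels), "k1" (the pictures are not rectified: a ray, as slopes to the right and down, at radius r is drawn at 1 + k1 r^2 times it, then the intrinsics apply), "R" (3x3) and "t" (3): a world point X has camera coordinates R X + t. Camera axes: x right, y down, z forward; pixel columns grow to the right and rows downward; lengths in m; the calibration is good to about 2 mm. A picture is of the moment at which its call begins: read the wrist's pose just before it. camera_info takes no time and is no camera call; for the wrist camera it gives the pose at the moment of the call.
- robot.finish_job(): hands the job in, once; it reports no verdict.
Trained networks look in the newest picture that a camera, given by its name, has taken for a name from the list of things; names that differ only in an ending like _2 or _b are one class to them, and where a whole thing is asked for, a point or a joint stands for the part that bears it (a point fixed in the world has none). Each returns a list of dicts, best first, with "score" (0 to 1); they miss things now and then, are a little off and sometimes report something else, mostly with a low value. They report only what shows in the picture. A call takes as long as a camera call.
- robot.recognise(camera, thing): "position" ([x, y, z] in m, in world coordinates, good to about 4 mm: the middle of the surface that is visible of it).
- robot.regions_of(camera, thing): "pixels" (400x640 bool, what is visible of it).
- robot.mark_of(camera, thing): "position" ([x, y, z] in m, in world coordinates, good to about 4 mm: a listed point, or the origin of a listed thing).
The state is a dict: "t": time; "joint_pos": joint angles; "dq": joint speeds; "tau": joint torques, N m; "ee_pos": TCP position; "tcp_rot": TCP orientation; "force": force on the tool from outside, world axes, zero at the start; "torque": the same for the moment, N m; "width": finger opening in m.
Only numpy, scipy, OpenCV 4.12 (cv2) and the standard library are available. Lean on these libraries where they do the work, as an engineer would, in place of code of your own. Each camera call takes 0.05 s, during which the arm holds its last target.

## Working session

There is one attempt and no reset: what is moved stays moved. The work goes in short steps, Python scripts to look and compute and a tool call to move; the robot and the scene stay as the last step left them, time stands still between calls to the robot, and variables do not carry over. Pictures are saved under pics/ and viewed, and the job is handed in when it is done.

Besides the shell and the picture viewer there is one more tool, called after "Request:" by a JSON object that holds its "api" and its "payload". step_arm: Moves the arm, as the interface text tells. Its arguments: {"type":"object","properties":{"offset":{"type":"array"},"yaw":{"type":"array"},"hand":{"type":"number"},"grip_force":{"type":"number"}},"required":["offset","yaw"]}

```bash
mkdir -p pics; python3 - <<'E'
from cell import robot
import cv2,numpy as np
s=robot.read_state();print(s)
for c in("side","top"):
    im=robot.get_image(c);cv2.imwrite(f"pics/{c}0.png",im[:,:,::-1])
    i=robot.camera_info(c);print(c,{k:np.round(v,3).tolist() for k,v in i.items()})
    for n in("tool_slide","end_block","key_top","head_face"):
        print(n,[(round(d["score"],2),np.round(d["position"],4).tolist()) for d in robot.mark_of(c,n)[:2]])
E
```

```text
{'t': 0.0, 'joint_pos': array([ 5.52685006e+01,  1.79584911e+01,  8.58536952e+01,  9.56672219e-05,
        7.62618642e+01, -1.27984692e+01]), 'dq': array([ 0.02958883, -0.03205847,  0.02787895, -0.00503653,  0.06528509,
       -0.04019311]), 'tau': array([ 5.00823899e-04, -4.02210796e+01, -2.52268875e+01,  6.95061008e-02,
        3.52725852e-02, -9.99256281e-05]), 'ee_pos': array([0.19599928, 0.48685848, 0.3021716 ]), 'tcp_rot': array([[-7.37668474e-04,  3.73522509e-01,  9.27620823e-01],
       [-1.06123133e-03,  9.27620261e-01, -3.73523126e-01],
       [-9.99999165e-01, -1.25995652e-03, -2.87882432e-04]]), 'force': array([-0.84217161,  0.58597869,  0.85230166]), 'torque': array([-0.01885473, -0.04848163, -0.04499372]), 'width': 0.08823612337178775}
side {'fx': 481.643, 'fy': 481.643, 'cx': 318.244, 'cy': 205.351, 'k1': 0.012, 'R': [[0.712, -0.702, -0.012], [-0.523, -0.518, -0.677], [0.469, 0.488, -0.736]], 't': [-0.518, 0.288, 1.217]}
tool_slide [(0.71, [0.607, -0.071, -0.0016])]
end_block [(0.85, [0.5914, 0.0392, 0.0329])]
key_top [(0.47, [0.6215, -0.2011, 0.0659])]
head_face [(0.89, [0.6184, -0.1707, 0.0714])]
top {'fx': 392.441, 'fy': 392.441, 'cx': 316.665, 'cy': 195.13, 'k1': 0.008, 'R': [[0.064, -0.998, 0.001], [-0.975, -0.062, -0.213], [0.213, 0.012, -0.977]], 't': [-0.135, 0.572, 1.054]}
tool_slide [(0.79, [0.6032, -0.0706, 0.0015])]
end_block [(0.72, [0.5923, 0.0358, 0.036])]
key_top [(0.7, [0.622, -0.2013, 0.0676])]
head_face [(0.65, [0.6135, -0.1746, 0.0745])]
```

View pics/side0.png

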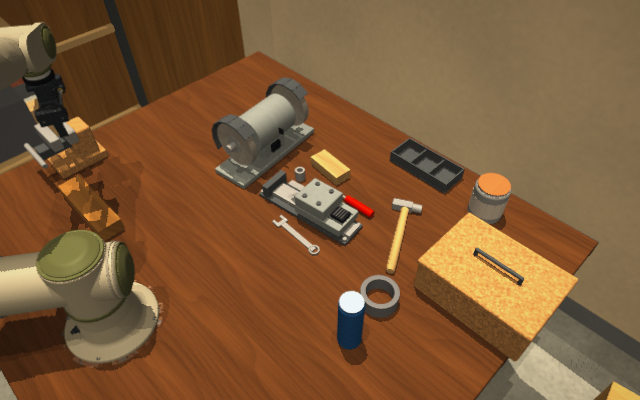

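View pics/top0.png

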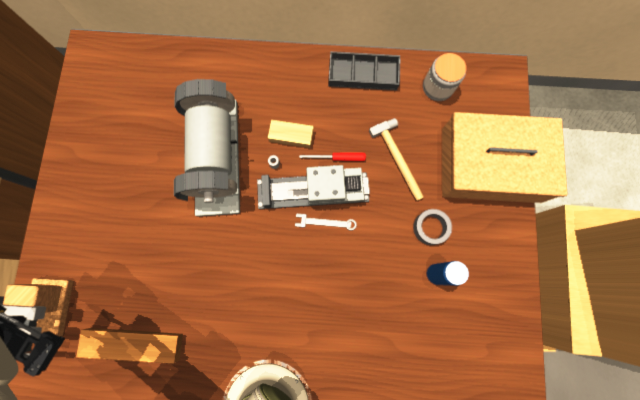

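Request:
{"api": "step_arm", "payload": {"offset": [[1,-4,1],[1,-4,1],[1,-4,1],[1,-4,1],[1,-4,1]], "yaw": [-8,-8,-8,-8,-8], "hand": 255, "grip_force": 10}}

```text
t: 1.0
ee_pos: [0.246, 0.2855, 0.3531]
tcp_rot: [[0.0, 0.885, 0.466], [0.0, 0.466, -0.885], [-1.0, 0.0, 0.0]]
force: [0.8, -0.3, 0.2]
width: 0.0505
```

Request:
{"api": "step_arm", "payload": {"offset": [[2,-4,0],[2,-4,0],[2,-4,0],[2,-4,0],[2,-4,0]], "yaw": [-4,-4,-4,-4,-5]}}

```text
t: 1.5
ee_pos: [0.3464, 0.0852, 0.353]
tcp_rot: [[0.001, 0.993, 0.12], [0.0, 0.12, -0.993], [-1.0, 0.001, 0.0]]
force: [0.3, 0.5, 0.9]
width: 0.0101
```

Request:
{"api": "step_arm", "payload": {"offset": [[3,-4,0],[3,-4,0],[3,-4,0],[3,-3,0],[2,-2,0]], "yaw": [0,0,0,0,0]}}

```text
t: 2.0
ee_pos: [0.4874, -0.0853, 0.3523]
tcp_rot: [[-0.0, 0.993, 0.121], [0.0, 0.121, -0.993], [-1.0, -0.0, -0.0]]
force: [-0.2, 0.7, 0.4]
width: 0.0004
```

```bash
python3 - <<'E'
from cell import robot
import cv2,numpy as np
s=robot.read_state();print(s["t"],s["ee_pos"],s["tcp_rot"][:,1],s["force"],s["width"])
im=robot.get_image("wrist");cv2.imwrite("pics/w1.png",im[:,:,::-1])
for n in("end_block","key_top","head_face"):
    print(n,[(round(d["score"],2),np.round(d["position"],4).tolist()) for d in robot.mark_of("wrist",n)[:2]])
E
```

```text
2.0 [ 0.48737742 -0.08534667  0.35228194] [ 9.92638359e-01  1.21115568e-01 -3.28782047e-04] [-0.16253206  0.6718169   0.40309539] 0.00040449094372762813
end_block [(0.92, [0.5852, 0.0387, 0.032])]
key_top [(0.44, [0.6127, -0.1756, 0.0749])]
head_face [(0.95, [0.6117, -0.1742, 0.0728])]
```

View pics/w1.png

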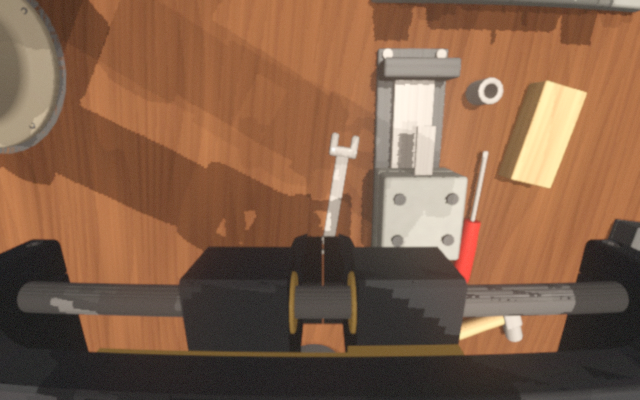

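Request:
{"api": "step_arm", "payload": {"offset": [[3,-4,-2],[3,-4,-2],[3,-4,-2],[2.5,-4,-2],[2,-3,-1]], "yaw": [0,0,0,0,0]}}

```text
t: 2.7
ee_pos: [0.6144, -0.2641, 0.266]
tcp_rot: [[-0.002, 0.992, 0.124], [0.001, 0.124, -0.992], [-1.0, -0.002, -0.001]]
force: [1.0, 0.6, -0.3]
width: 0.0004
```

```bash
python3 - <<'E'
from cell import robot
import cv2,numpy as np
s=robot.read_state();print(s["t"],s["ee_pos"],s["tcp_rot"][:,1],s["force"],s["width"])
im=robot.get_image("wrist");cv2.imwrite("pics/w2.png",im[:,:,::-1])
i=robot.camera_info("wrist");print({k:np.round(v,4).tolist() for k,v in i.items()})
for n in("end_block","key_top","head_face"):
    print(n,[(round(d["score"],2),np.round(d["position"],4).tolist()) for d in robot.mark_of("wrist",n)[:2]])
E
```

```text
2.7 [ 0.61440884 -0.26407895  0.26596961] [ 0.99234172  0.1235129  -0.00157281] [ 0.95699991  0.57049265 -0.32259479] 0.0004287045221925445
{'fx': 309.3947, 'fy': 309.3947, 'cx': 322.418, 'cy': 200.1949, 'k1': -0.052, 'R': [[0.9927, 0.1208, -0.0021], [0.1171, -0.9578, 0.2624], [0.0297, -0.2608, -0.9649]], 't': [-0.577, -0.3539, 0.2628]}
end_block []
key_top [(0.57, [0.618, -0.1915, 0.069])]
head_face [(0.58, [0.6163, -0.1715, 0.0728])]
```

View pics/w2.png

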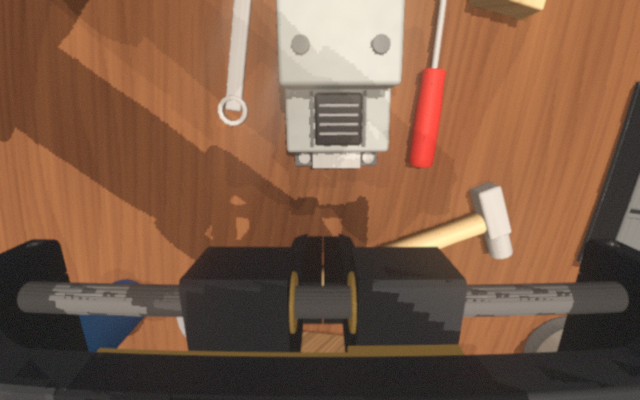

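```bash
cat > h.py <<'E'
import numpy as np,cv2
def ray(i,px,z):
    K=np.array([[i["fx"],0,i["cx"]],[0,i["fy"],i["cy"]],[0,0,1.]])
    u=cv2.undistortPoints(np.array([[px]],float),K,np.array([i["k1"],0,0,0.]))[0,0]
    R=np.array(i["R"]);t=np.array(i["t"]);c=-R.T@t;d=R.T@np.array([u[0],u[1],1]);return c+d*(z-c[2])/d[2]
E
python3 - <<'E'
from cell import robot
from h import *
i=robot.camera_info("wrist")
for n,p,z in [("btl",(316,93),.068),("btr",(361,93),.068),("bbr",(362,145),.068),("bbl",(316,145),.068),("bc",(339,119),.068),("hl",(279,84),.096),("hr",(401,84),.096)]: print(n,ray(i,p,z).round(4))
im=cv2.imread("pics/w2.png");cv2.imwrite("pics/w2c.png",cv2.resize(im[60:180,260:420],None,fx=5,fy=5,interpolation=cv2.INTER_CUBIC))
E
```

```text
btl [ 0.5969 -0.177   0.068 ]
btr [ 0.6356 -0.1721  0.068 ]
bbr [ 0.6433 -0.2163  0.068 ]
bbl [ 0.6022 -0.2214  0.068 ]
bc [ 0.6196 -0.1963  0.068 ]
hl [ 0.5684 -0.1757  0.096 ]
hr [ 0.6624 -0.1637  0.096 ]
```

View pics/w2c.png

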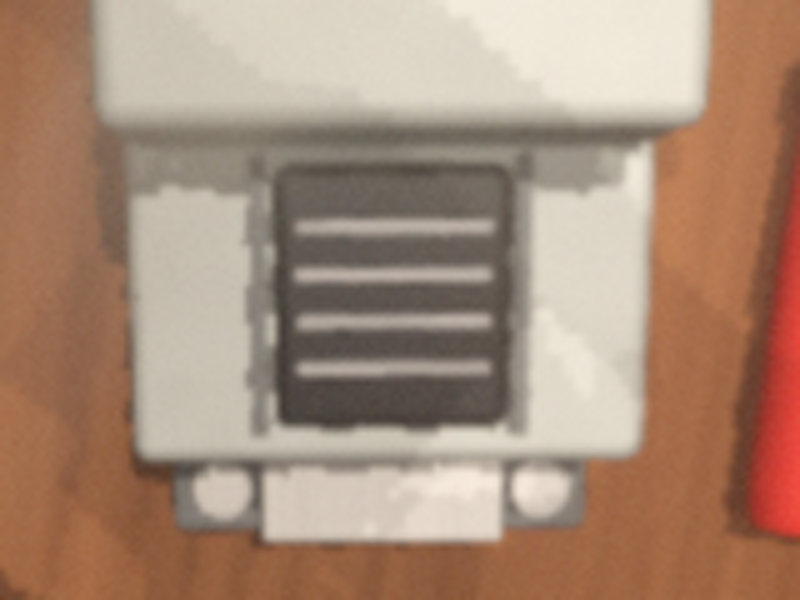

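Request:
{"api": "step_arm", "payload": {"offset": [[0,2.5,-2],[0,2.5,-3],[0,2,-3],[0,0.8,-2],[0,0,0]], "yaw": [0,0,0,0,0]}}

```text
t: 3.4
ee_pos: [0.613, -0.1824, 0.1667]
tcp_rot: [[-0.003, 0.992, 0.126], [0.002, 0.126, -0.992], [-1.0, -0.003, -0.002]]
force: [0.3, 0.1, 0.5]
width: 0.0006
```

```bash
python3 - <<'E'
from cell import robot
s=robot.read_state();print(s["t"],s["ee_pos"],s["tcp_rot"][:,1],s["force"])
im=robot.get_image("side");
import cv2;cv2.imwrite("pics/s2.png",cv2.resize(im[130:280,230:420],None,fx=4,fy=4,interpolation=cv2.INTER_CUBIC)[:,:,::-1])
im=robot.get_image("top");
cv2.imwrite("pics/t2.png",cv2.resize(im[120:270,230:420],None,fx=4,fy=4,interpolation=cv2.INTER_CUBIC)[:,:,::-1])
print(robot.read_state()["ee_pos"])
E
```

```text
3.4 [ 0.61301071 -0.18235524  0.16666947] [ 0.99201887  0.12605983 -0.00273354] [0.31075709 0.122967   0.46090061]
[ 0.61422903 -0.18481779  0.16963012]
```

View pics/s2.png

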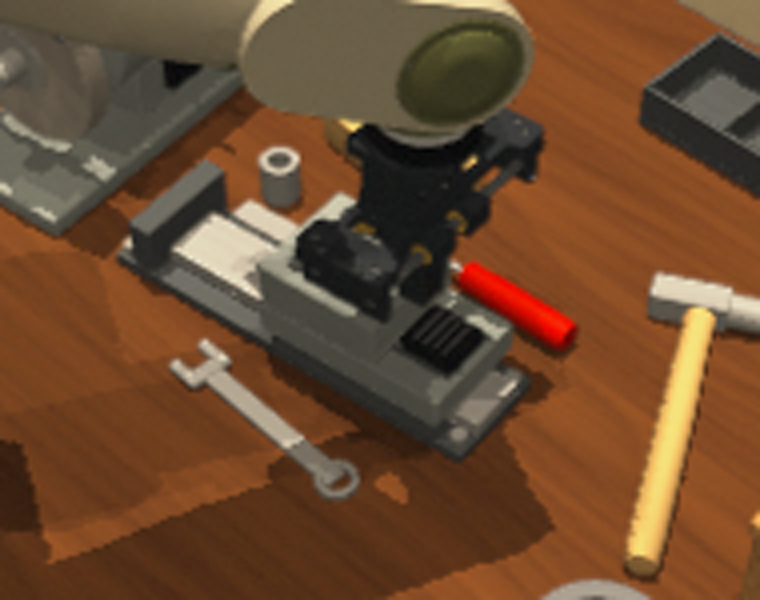

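Request:
{"api": "step_arm", "payload": {"offset": [[0.2,-0.2,-0.5],[0.2,0,-1],[0,0,-1],[0,0,-0.4],[0,0,0]], "yaw": [0,0,0,0,0]}}

```text
t: 4.0
ee_pos: [0.6178, -0.1874, 0.1374]
tcp_rot: [[-0.002, 0.992, 0.123], [0.001, 0.123, -0.992], [-1.0, -0.001, -0.001]]
force: [-0.3, -0.3, -0.1]
width: 0.0006
```

```bash
python3 - <<'E'
from cell import robot
import cv2
for k,c in (("side",(160,270,250,400)),("top",(130,250,250,410)),("wrist",(0,400,0,640))):
    im=robot.get_image(k);a=im[c[0]:c[1],c[2]:c[3]]
    cv2.imwrite(f"pics/{k}3.png",cv2.resize(a,None,fx=(5 if k!="wrist" else 1),fy=(5 if k!="wrist" else 1),interpolation=cv2.INTER_CUBIC)[:,:,::-1])
s=robot.read_state();print(s["t"],s["ee_pos"],s["tcp_rot"][:,1],s["force"])
E
```

```text
4.15 [ 0.61819899 -0.18753919  0.13878628] [9.92402917e-01 1.23029612e-01 4.05916457e-04] [ 0.09827281 -0.2673394  -0.46239703]
```

View pics/side3.png

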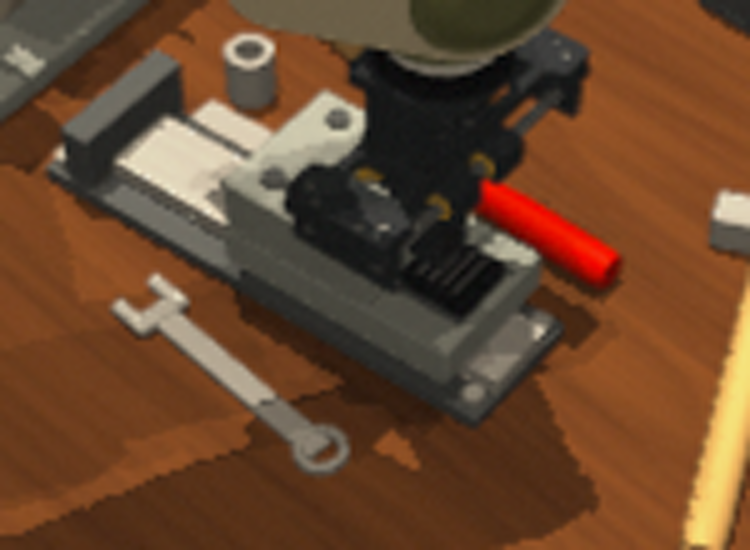

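View pics/wrist3.png

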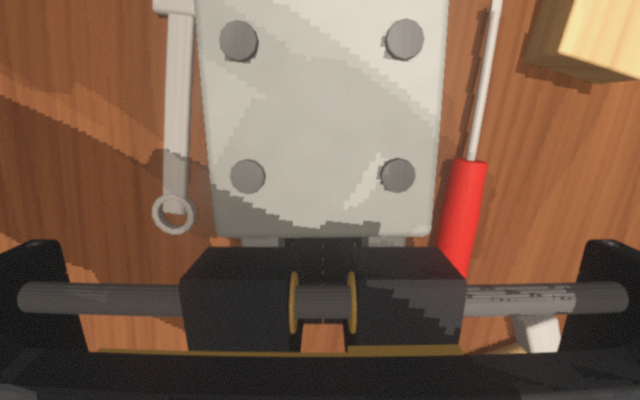

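Request:
{"api": "step_arm", "payload": {"offset": [[0,0,-0.3],[0,0,-0.3],[0,0,-0.2],[0,0,-0.2],[0,0,0]], "yaw": [0,0,0,0,0]}}

```text
t: 4.65
ee_pos: [0.6182, -0.1875, 0.1289]
tcp_rot: [[0.0, 0.992, 0.123], [-0.0, 0.123, -0.992], [-1.0, 0.0, 0.0]]
force: [-1.1, 0.5, 4.8]
width: 0.0004
```

Request:
{"api": "step_arm", "payload": {"offset": [[0,0,-0.1],[0,0,-0.1],[0,0,-0.1],[0,0,0],[0,0,0]], "yaw": [0,0,0,0,0]}}

```text
t: 5.15
ee_pos: [0.6182, -0.1875, 0.1264]
tcp_rot: [[0.001, 0.992, 0.123], [-0.0, 0.123, -0.992], [-1.0, 0.001, 0.001]]
force: [-2.8, 1.5, 8.2]
width: 0.0006
```

Request:
{"api": "step_arm", "payload": {"offset": [[0,0,-0.1],[0,0,0],[0,0,-0.1],[0,0,0],[0,0,0]], "yaw": [0,0,0,0,0]}}

```text
t: 5.65
ee_pos: [0.6184, -0.1875, 0.1263]
tcp_rot: [[0.001, 0.992, 0.123], [-0.001, 0.123, -0.992], [-1.0, 0.001, 0.001]]
force: [-7.9, 3.7, 21.1]
width: 0.0007
```

Request:
{"api": "step_arm", "payload": {"offset": [[0,0.2,0],[0,0.3,0],[-0.1,0.4,0],[0,0.4,0],[-0.1,0.4,0]], "yaw": [0,0,0,0,0]}}

```text
t: 6.15
ee_pos: [0.6163, -0.1718, 0.1263]
tcp_rot: [[0.002, 0.992, 0.123], [-0.004, 0.123, -0.992], [-1.0, 0.001, 0.004]]
force: [-6.8, -4.2, 18.5]
width: 0.0002
```

Request:
{"api": "step_arm", "payload": {"offset": [[-0.05,0.4,-0.05],[-0.05,0.4,0],[-0.05,0.4,0],[-0.05,0.4,0],[-0.05,0.4,0]], "yaw": [0,0,0,0,0]}}

```text
t: 6.65
ee_pos: [0.6138, -0.1518, 0.1263]
tcp_rot: [[0.002, 0.992, 0.123], [-0.004, 0.123, -0.992], [-1.0, 0.002, 0.004]]
force: [-9.5, -4.2, 23.2]
width: 0.0002
```

Request:
{"api": "step_arm", "payload": {"offset": [[-0.05,0.4,0],[-0.05,0.4,0],[-0.05,0.4,0],[-0.05,0.4,0],[-0.05,0.4,0]], "yaw": [0,0,0,0,0]}}

```text
t: 7.15
ee_pos: [0.6112, -0.1318, 0.1262]
tcp_rot: [[0.002, 0.992, 0.123], [-0.004, 0.123, -0.992], [-1.0, 0.001, 0.004]]
force: [-11.5, -4.6, 23.4]
width: 0.0007
```

Request:
{"api": "step_arm", "payload": {"offset": [[-0.1,0.4,0],[-0.1,0.4,0],[-0.05,0.4,0],[-0.05,0.4,0],[-0.05,0.4,0]], "yaw": [0,0,0,0,0]}}

```text
t: 7.65
ee_pos: [0.6083, -0.1116, 0.1263]
tcp_rot: [[0.004, 0.992, 0.123], [-0.003, 0.123, -0.992], [-1.0, 0.003, 0.004]]
force: [-8.2, -3.9, 22.7]
width: 0.0004
```

```bash
python3 - <<'E'
from cell import robot
import cv2
im=robot.get_image("side");a=im[150:270,230:390]
cv2.imwrite("pics/side4.png",cv2.resize(a,None,fx=5,fy=5,interpolation=cv2.INTER_CUBIC)[:,:,::-1])
s=robot.read_state();print(s["t"],s["ee_pos"],s["force"])
E
```

```text
7.7 [ 0.60821066 -0.11092665  0.1262723 ] [-7.3742886  -1.87335603 21.73498803]
```

View pics/side4.png

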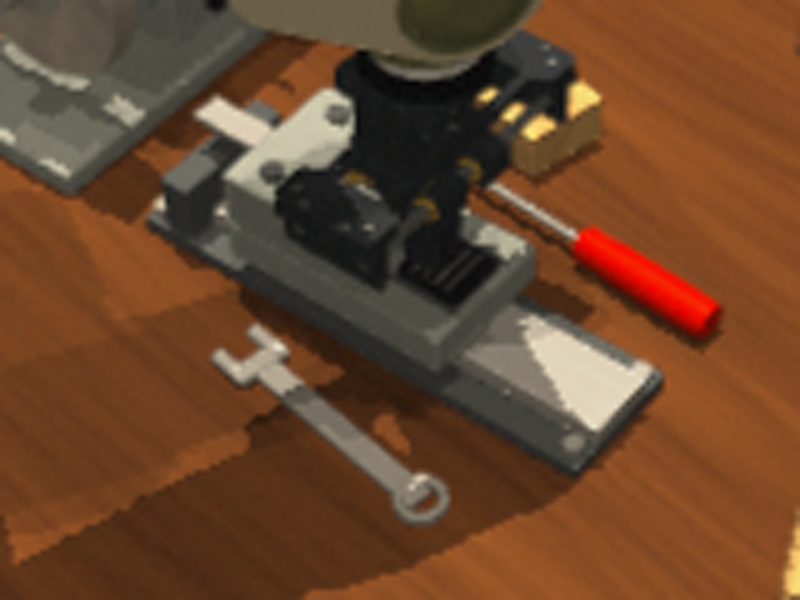

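Request:
{"api": "step_arm", "payload": {"offset": [[-0.05,0.4,0],[-0.05,0.4,0],[-0.05,0.4,0],[-0.05,0.4,0],[-0.05,0.4,0]], "yaw": [0,0,0,0,0]}}

```text
t: 8.2
ee_pos: [0.6057, -0.0916, 0.1263]
tcp_rot: [[0.003, 0.992, 0.123], [-0.003, 0.123, -0.992], [-1.0, 0.003, 0.004]]
force: [-8.6, -3.7, 23.9]
width: 0.0007
```

Request:
{"api": "step_arm", "payload": {"offset": [[-0.05,0.3,0],[-0.05,0.3,0],[-0.03,0.2,0],[-0.03,0.2,0],[0,0,0]], "yaw": [0,0,0,0,0]}}

```text
t: 8.7
ee_pos: [0.6043, -0.0812, 0.1262]
tcp_rot: [[0.004, 0.992, 0.123], [-0.003, 0.123, -0.992], [-1.0, 0.003, 0.003]]
force: [-8.0, -1.8, 23.8]
width: 0.0002
```

Request:
{"api": "step_arm", "payload": {"offset": [[0,0.15,0],[-0.05,0.15,0],[0,0.1,0],[0,0.1,0],[0,0,0]], "yaw": [0,0,0,0,0]}}

```text
t: 9.2
ee_pos: [0.6038, -0.0775, 0.1262]
tcp_rot: [[0.004, 0.992, 0.123], [-0.005, 0.123, -0.992], [-1.0, 0.003, 0.005]]
force: [-7.7, -8.9, 22.0]
width: 0.0004
```

Request:
{"api": "step_arm", "payload": {"offset": [[0,0.1,0],[-0.05,0.1,0],[0,0.1,0],[0,0.1,0],[0,0,0]], "yaw": [0,0,0,0,0]}}

```text
t: 9.7
ee_pos: [0.6042, -0.0741, 0.1262]
tcp_rot: [[0.007, 0.992, 0.123], [-0.006, 0.123, -0.992], [-1.0, 0.006, 0.007]]
force: [-1.7, -11.2, 17.4]
width: 0.0002
```

Request:
{"api": "step_arm", "payload": {"offset": [[0,0.1,-0.05],[0,0.1,0],[0,0.1,0],[0,0.1,0],[0,0,0]], "yaw": [0,0,0,0,0]}}

```text
t: 10.2
ee_pos: [0.6043, -0.0727, 0.1262]
tcp_rot: [[0.008, 0.992, 0.123], [-0.01, 0.123, -0.992], [-1.0, 0.006, 0.011]]
force: [-3.9, -26.1, 18.2]
width: 0.0005
```

```bash
python3 - <<'E'
from cell import robot
import cv2
im=robot.get_image("side");a=im[150:270,210:370]
cv2.imwrite("pics/side5.png",cv2.resize(a,None,fx=5,fy=5,interpolation=cv2.INTER_CUBIC)[:,:,::-1])
im=robot.get_image("wrist");cv2.imwrite("pics/wrist5.png",im[:,:,::-1])
s=robot.read_state();print(s["t"],s["ee_pos"],s["force"])
E
```

```text
10.3 [ 0.60436899 -0.072665    0.12625031] [ -3.29445535 -25.81220439  18.92129341]
```

View pics/side5.png

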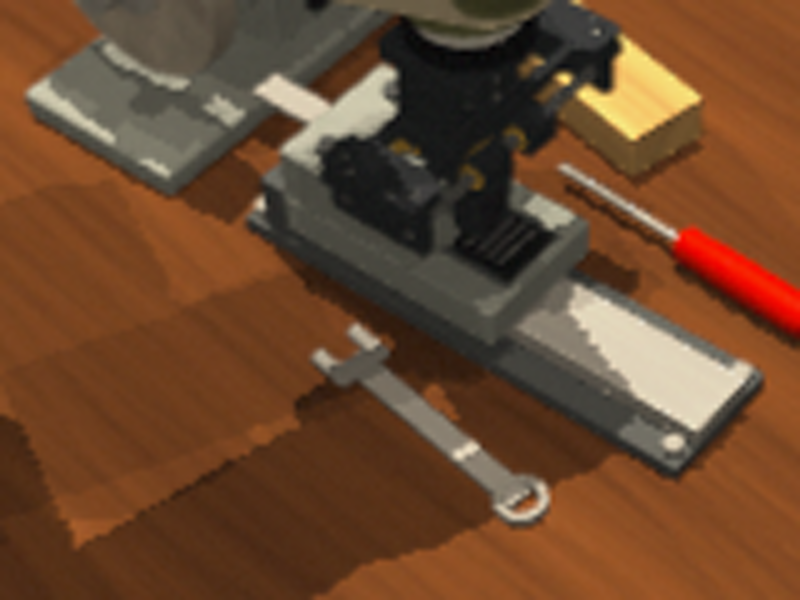

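View pics/wrist5.png

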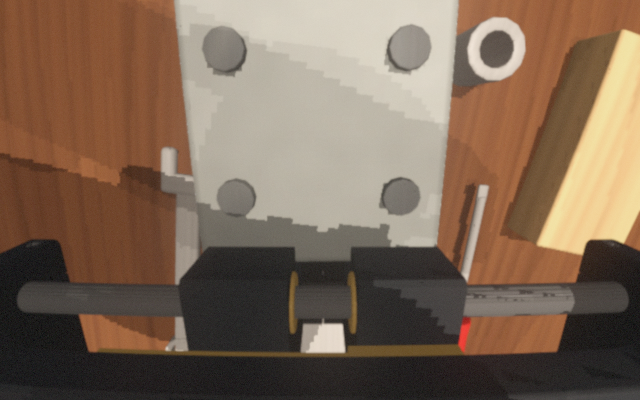

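Request:
{"api": "step_arm", "payload": {"offset": [[0,0,0.2],[0,0,0.2],[0,0,0.2],[0,0,0.2],[0,0,0.2]], "yaw": [0,0,0,0,0]}}

```text
t: 10.8
ee_pos: [0.6034, -0.0727, 0.1314]
tcp_rot: [[0.004, 0.993, 0.122], [-0.009, 0.122, -0.992], [-1.0, 0.002, 0.009]]
force: [8.9, -30.6, -17.8]
width: 0.0001
```

Request:
{"api": "step_arm", "payload": {"offset": [[0,0,0.2],[0,-0.2,0.2],[0,-0.3,0.2],[0,-0.3,0.3],[0,-0.2,0.5]], "yaw": [0,0,0,0,0]}}

```text
t: 11.3
ee_pos: [0.6023, -0.0774, 0.1465]
tcp_rot: [[-0.001, 0.992, 0.123], [0.0, 0.123, -0.992], [-1.0, -0.001, -0.0]]
force: [0.1, 0.8, 0.0]
width: 0.0001
```

Request:
{"api": "step_arm", "payload": {"offset": [[0,0,1],[0,0,2],[0,0,3],[0,0,3],[0,0,2]], "yaw": [0,0,0,0,0]}}

```text
t: 11.8
ee_pos: [0.6027, -0.0771, 0.2598]
tcp_rot: [[0.003, 0.992, 0.124], [-0.001, 0.124, -0.992], [-1.0, 0.003, 0.001]]
force: [-0.8, -0.3, -0.1]
width: 0.0006
```

Request:
{"api": "step_arm", "payload": {"offset": [[0,-2,1],[0,-3,1],[0,-3,1],[0,-2,0],[0,0,0]], "yaw": [0,0,0,0,0]}}

```text
t: 12.3
ee_pos: [0.6022, -0.1793, 0.2864]
tcp_rot: [[0.0, 0.993, 0.121], [-0.0, 0.121, -0.993], [-1.0, 0.0, 0.0]]
force: [-0.5, 0.7, -0.9]
width: 0.0003
```

```bash
python3 - <<'E'
from cell import robot
from h import *
im=robot.get_image("side");a=im[150:270,210:370]
cv2.imwrite("pics/side6.png",cv2.resize(a,None,fx=5,fy=5,interpolation=cv2.INTER_CUBIC)[:,:,::-1])
s=robot.read_state();print(s["t"],s["ee_pos"],s["force"])
im=robot.get_image("wrist");cv2.imwrite("pics/wrist6.png",im[:,:,::-1])
i=robot.camera_info("wrist")
np.save("wi.npy",i,allow_pickle=True)
for c in("wrist","side"):
  for n in("end_block","key_top","head_face"):
    print(n,[(round(d["score"],2),np.round(d["position"],4).tolist()) for d in robot.mark_of(c,n)[:2]])
E
```

```text
12.35 [ 0.6022886  -0.17778042  0.2861348 ] [-0.75875092 -0.21569749 -1.32814949]
end_block []
key_top [(0.58, [0.6025, -0.0853, 0.0717])]
head_face [(0.67, [0.5988, -0.0643, 0.074])]
end_block [(0.56, [0.5873, 0.0407, 0.0318])]
key_top [(0.45, [0.6035, -0.0917, 0.0658])]
head_face [(0.91, [0.603, -0.0658, 0.0726])]
```

View pics/side6.png

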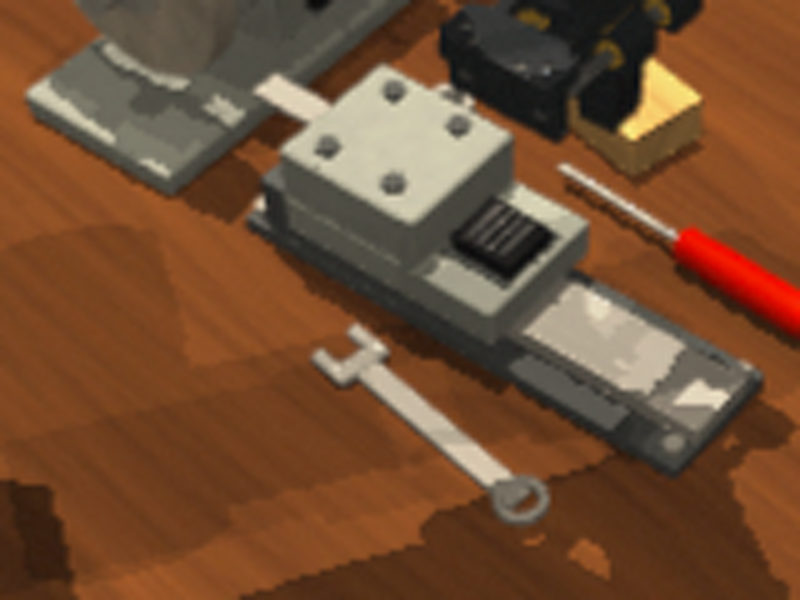

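View pics/wrist6.png

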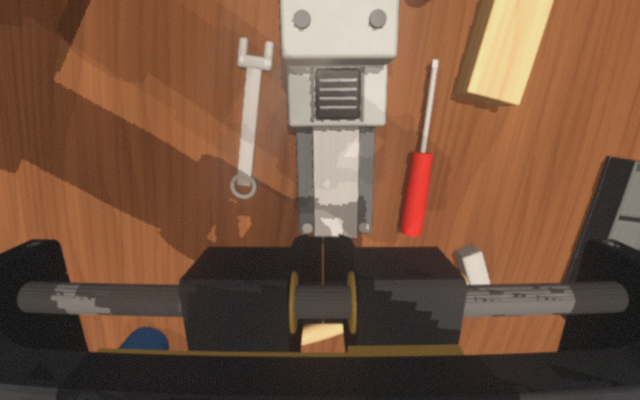

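```bash
python3 -c "
from cell import robot
print(robot.finish_job())"
```

```text
the job is handed in; nothing more can be done
None
```

The carriage is home against its end block and locked there, and I handed the job in at about 12.4 s with the arm clear and touching nothing.

- **Press:** I used the closed fingertips to press the button onto its rigid stop, with about 21 N.
- **Push:** I pushed the carriage about 110 mm along the guide. The tool height read 126.2–126.3 mm at every reading during the push, and the downward force 17–24 N. Both show the button stayed fully down.
- **End stop:** At the end block the fingertips slid forward to the clamp head face. They then pushed it home with about 26 N along y.
- **Release:** I lifted straight up while still pushing, so the button rose with the carriage held home. I backed off only after the button was most of the way up.

**Last checks:**
- In the side picture the carriage sits against the end block, in the same place as before the lift, and the button is up.
- The wrench, screwdriver and wood block look undisturbed. I did not recheck the hammer, socket, tape roll or spray can closely, but the arm went nowhere near them.
- The networks' marks disagreed slightly on travel: about 110 mm from the button but about 106 mm from the head face in the side view. That is within their 4 mm error. I trusted the rise in force at the stop and the pictures instead.

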